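# Line up the canisters by height on the kitchenette ledge

## Robot

A 6-joint arm with a two-finger parallel gripper is mounted at the origin on the work surface. World frame = base frame: x ahead of the robot, y to its left, z up, the work surface at z = 0. Lengths are in m, angles in rad, forces in N, time in s.
With the tool pointing down it reaches from about 0.35 to 0.975 m from the base axis. Payload 4.9 kg.
Tool frame: the origin (TCP) lies on the front face of the gripper's body, between the roots of the fingers; the fingertips stand 73 mm ahead of it and the grasp point (between the pads) lies 54 mm ahead of it (tip_extent is the distance from the TCP to the fingertips, in m); y points along the fingers, x is the direction in which the jaws open and shut, and the axes are right-handed (so a half turn about y gives the same grasp; the last joint's range is limited). The gripper opens to 85 mm and grips with 20 to 120 N. Pads are 22 mm wide; open, the fingers measure 114 mm over their backs; the gripper's body (76 mm by 85 mm) begins 54 mm behind the grasp point. The pads swing forward as they close: fully open they stand 13 mm farther back than shut.
Start: joints at [-1.227, 0.053, 1.613, -0, 1.476, -0.119], TCP at [0.279, -0.559, 0.304] pointing down, gripper open.
Joint ranges: [-3.01, 3.01], [-1.01, 2.22], [0.06, 2.58], [-1.02, 4.17], [0.09, 2.62], [-3.14, 3.14]. Speed limits (rad/s): [2.57, 2.57, 3.14, 3.14, 3.14, 3.14].

## Interface

Orientations are given as a unit quaternion [w, x, y, z].
In Python, from plant import state, grab_frame, camera_info, job_done, tip_extent gives the robot as it stands.
- The arm moves only by the tool carry_out, never from a script. Its argument "rows" is a list that holds one entry, the list of rows, each a list of 7 numbers: the turn, a rotation vector about the world's x, y, z as a fraction of full scale, then the shift along the world's x, y, z as a fraction of full scale, then the finger opening in mm, from 0 to 85.4. A call has 1 to 5 rows; each row shifts and turns the commanded pose from where the row before left it; what a row does not reach is not made up. Full scale, the value 1, is 40 mm for a shift and 4 degrees for a turn. A row lasts 1/10 s, in which the tool goes at most 50 mm and 8.59 degrees, less where a joint would pass 70% of its speed; a pose out of reach is approached as far as the arm can. A call with a number of a shift or a turn outside -1 to 1 is refused whole. A call with a gripper value outside its range is refused whole. The fingers move at their own pace and stop on an object; the grip force is fixed at half the most. Time passes only in rows, so rows that do not move let the fingers close. It gives the time, the measured TCP pose, the force and the opening at its end, in the units of the state.
- state(): the state, without advancing time (a new reading comes with each control period).
- grab_frame(name): name is "side" or "top" or "wrist"; returns the picture (480x640x3 uint8, blue, green, red); there is no depth.
- camera_info(name): a dict with "intrinsics" (3x3 intrinsics, pixels), "xyz" and "rotation" of the camera in the world; the wrist camera has in their place "tool_from_camera" (4x4, takes a point from camera to tool coordinates, whose origin is the TCP and whose axes are the tool frame's). Camera axes: x right, y down, z forward; pixel columns grow to the right and rows downward; lengths in m; the calibration is good to about 2 mm. A picture is of the moment at which its call begins: read the wrist's pose just before it. camera_info takes no time and is no camera call.
- job_done(): hands the job in, once; it reports no verdict.
The state is a dict: "time": time; "joint_pos": joint angles; "joint_vel": joint speeds; "joint_efforts": joint torques, N m; "tool_pos": TCP position; "tool_rot": TCP orientation; "contact_force": force on the tool from outside, world axes, zero at the start; "ft_torque": the same for the moment, N m; "gripper_width": opening from 0.0 (shut) to 1.0 (fully open).
Only numpy, scipy, OpenCV 4.12 (cv2) and the standard library are available. Lean on these libraries where they do the work, as an engineer would, in place of code of your own. Each camera call takes 0.05 s, during which the arm holds its last target.

## Task

Line up the four ceramic canisters on the mint-green ledge in order of height, one upright and centred on each dark round mark, with the tallest at the end that has the red strip and the shortest at the grey end. Do not tip any canister over on the way, leave the pink cup where it stands, and let go of everything.

Things in the scene. Friction and masses are not known exactly. Their poses are not given: they have to be found in the camera images.
- jar_orange_center (a point): Loose terracotta-orange ceramic canister, the tallest: an upright cylinder 54 mm in diameter and 126 mm tall overall (the top 7 mm is a small fixed wooden knob 18 mm wide; the lid does not come off). It stands on the table (z = 0) at the start. The point is its centre, on the axis, 63 mm above its underside; z is up along its axis.
- jar_white_center (a point): Loose white ceramic canister, the second tallest: an upright cylinder 54 mm in diameter and 106 mm tall overall (the top 7 mm is a small fixed wooden knob 18 mm wide; the lid does not come off). It stands on the table (z = 0) at the start. The point is its centre, on the axis, 53 mm above its underside; z is up along its axis.
- jar_black_center (a point): Loose black ceramic canister, the second shortest: an upright cylinder 54 mm in diameter and 86 mm tall overall (the top 7 mm is a small fixed wooden knob 18 mm wide; the lid does not come off). It stands on the table (z = 0) at the start. The point is its centre, on the axis, 43 mm above its underside; z is up along its axis.
- jar_blue_center (a point): Loose blue ceramic canister, the shortest: an upright cylinder 54 mm in diameter and 66 mm tall overall (the top 7 mm is a small fixed wooden knob 18 mm wide; the lid does not come off). It stands on the table (z = 0) at the start. The point is its centre, on the axis, 33 mm above its underside; z is up along its axis.
- mark_1: Dark-wood round mark, a fixed disc 66 mm in diameter and 3 mm thick on top of the low mint-green ledge (100 x 430 mm, 12 mm high). Number 1 of the four alike marks in a straight row along the ledge, 90 mm apart, numbered in order from the ledge's +y end to its -y end. Origin at the centre of the disc's underside, so a canister stands 3 mm above the origin (15 mm above the table); y runs along the row towards mark_1, x across the ledge.
- mark_2: Dark-wood round mark, a fixed disc 66 mm in diameter and 3 mm thick on top of the low mint-green ledge (100 x 430 mm, 12 mm high). Number 2 of the four alike marks in a straight row along the ledge, 90 mm apart, numbered in order from the ledge's +y end to its -y end. Origin at the centre of the disc's underside, so a canister stands 3 mm above the origin (15 mm above the table); y runs along the row towards mark_1, x across the ledge.
- mark_3: Dark-wood round mark, a fixed disc 66 mm in diameter and 3 mm thick on top of the low mint-green ledge (100 x 430 mm, 12 mm high). Number 3 of the four alike marks in a straight row along the ledge, 90 mm apart, numbered in order from the ledge's +y end to its -y end. Origin at the centre of the disc's underside, so a canister stands 3 mm above the origin (15 mm above the table); y runs along the row towards mark_1, x across the ledge.
- mark_4: Dark-wood round mark, a fixed disc 66 mm in diameter and 3 mm thick on top of the low mint-green ledge (100 x 430 mm, 12 mm high). Number 4 of the four alike marks in a straight row along the ledge, 90 mm apart, numbered in order from the ledge's +y end to its -y end. Origin at the centre of the disc's underside, so a canister stands 3 mm above the origin (15 mm above the table); y runs along the row towards mark_1, x across the ledge.
- red_tag: Red plastic strip fixed across one end of the ledge (90 x 28 mm, 10 mm high, so its top is 22 mm above the table), 62 mm beyond the last mark at that end; it may be beyond mark_1 or beyond mark_4 (the other end has a like grey strip). Origin at the centre of its underside.
- cup_center (a point): Loose pink open cup, 68 mm wide at the rim, 75 mm tall, standing on the table among the canisters; not to be moved. The point is its centre, 37.5 mm above its underside.

How it is judged:
At the end, for the whole second after the job is handed in: From the red strip on, the marks carry the orange, white, black and blue canister, each with its axis within 13 mm of its mark's centre, standing on it (height within 5 mm), upright within 0.1 rad and at rest (below 0.02 m/s) (((horizontal distance between red_tag and mark_1 below 0.12 m and horizontal distance between jar_orange_center and mark_1 below 0.013 m and z of jar_orange_center in the frame of mark_1 between 0.061 and 0.071 m and horizontal distance between jar_white_center and mark_2 below 0.013 m and z of jar_white_center in the frame of mark_2 between 0.051 and 0.061 m and horizontal distance between jar_black_center and mark_3 below 0.013 m and z of jar_black_center in the frame of mark_3 between 0.041 and 0.051 m and horizontal distance between jar_blue_center and mark_4 below 0.013 m and z of jar_blue_center in the frame of mark_4 between 0.031 and 0.041 m) or (horizontal distance between red_tag and mark_4 below 0.12 m and horizontal distance between jar_orange_center and mark_4 below 0.013 m and z of jar_orange_center in the frame of mark_4 between 0.061 and 0.071 m and horizontal distance between jar_white_center and mark_3 below 0.013 m and z of jar_white_center in the frame of mark_3 between 0.051 and 0.061 m and horizontal distance between jar_black_center and mark_2 below 0.013 m and z of jar_black_center in the frame of mark_2 between 0.041 and 0.051 m and horizontal distance between jar_blue_center and mark_1 below 0.013 m and z of jar_blue_center in the frame of mark_1 between 0.031 and 0.041 m)) and angle between each of jar_orange_center, jar_white_center, jar_black_center, jar_blue_center's own z axis and vertical below 0.1 rad and linear speed of each of jar_orange, jar_white, jar_black, jar_blue below 0.02 m/s); the robot touches nothing.
It fails at once if the pink cup is moved more than 25 mm or tipped (distance of cup_center from where it was at the start of the episode above 0.025 m or angle between cup_center's own z axis and vertical above 0.35 rad).
It fails at once if a canister is tipped over (more than about 45 degrees) (angle between any of jar_orange_center, jar_white_center, jar_black_center, jar_blue_center's own z axis and vertical above 0.8 rad).
It also fails if it takes over 120 s, if anything falls off the work surface, if the arm or the gripper's body presses on something with over 40 N, if the wrist force passes 120 N, or if a joint passes its speed limit or range.

## Working session

There is one attempt and no reset: what is moved stays moved. The work goes in short steps, Python scripts to look and compute and a tool call to move; the robot and the scene stay as the last step left them, time stands still between calls to the robot, and variables do not carry over. Pictures are saved under pics/ and viewed, and the job is handed in when it is done.

Besides the shell and the picture viewer there is one more tool, called after "Call:" as name(argument=value, ...), one argument or row to a line, values as JSON. carry_out: Moves the arm, as the interface text tells. Shift numbers are shares of 40 mm and turn numbers shares of 4 degrees, none past 1 either way. Its arguments: {"type":"object","properties":{"rows":{"type":"array"}},"required":["rows"]}

```bash
mkdir -p pics; ls; python3 - <<'E'
from plant import *
import cv2
s=state();print(s)
print(tip_extent if not callable(tip_extent) else tip_extent())
for n in ("side","top","wrist"):
    print(n,camera_info(n))
for n in ("side","top"):
    cv2.imwrite(f"pics/{n}0.png",grab_frame(n))
E
```

```text
pics
{'time': 0.0, 'joint_pos': array([-1.22700601e+00,  5.33686992e-02,  1.61427928e+00,  2.90482285e-05,
        1.47596986e+00, -1.18997691e-01]), 'joint_vel': array([-7.22805546e-04, -1.34172186e-03, -2.02058589e-03,  1.46147356e-03,
        5.20983140e-04,  8.67834531e-05]), 'joint_efforts': array([ 3.74290557e-04, -3.93678796e+01, -3.70177388e+01, -6.99107545e-05,
        6.91198322e-03,  5.22353872e-06]), 'tool_pos': array([ 0.27887817, -0.55881571,  0.3026643 ]), 'tool_rot': array([ 0.60179461, -0.60088599,  0.37256069, -0.37145365]), 'contact_force': array([ 1.11353115,  0.39249057, -0.94560809]), 'ft_torque': array([ 0.01220683, -0.00151583,  0.04537976]), 'gripper_width': 0.998029154759631}
0.0726
side {'intrinsics': array([[449.65933427,   0.        , 317.27250482],
       [  0.        , 449.65933427, 232.85862747],
       [  0.        ,   0.        ,   1.        ]]), 'xyz': array([0.3807578 , 0.7058713 , 0.59587682]), 'rotation': array([ 0.05669209, -0.0885157 ,  0.88490956, -0.45374668])}
top {'intrinsics': array([[531.12038581,   0.        , 313.56033917],
       [  0.        , 531.12038581, 243.53409593],
       [  0.        ,   0.        ,   1.        ]]), 'xyz': array([ 0.42713962, -0.01490633,  1.06945987]), 'rotation': array([-0.05439519,  0.71137279, -0.69953826,  0.04044917])}
wrist {'intrinsics': array([[334.87809837,   0.        , 320.68503844],
       [  0.        , 334.87809837, 235.95002847],
       [  0.        ,   0.        ,   1.        ]]), 'tool_from_camera': array([[ 9.99999804e-01,  5.37496061e-04,  3.20370387e-04,
         2.82141308e-04],
       [-1.41870109e-04, -3.03904676e-01,  9.52702434e-01,
        -6.88325138e-02],
       [ 6.09435864e-04, -9.52702293e-01, -3.03904540e-01,
         7.66011888e-02],
       [ 0.00000000e+00,  0.00000000e+00,  0.00000000e+00,
         1.00000000e+00]])}
```

View pics/side0.png

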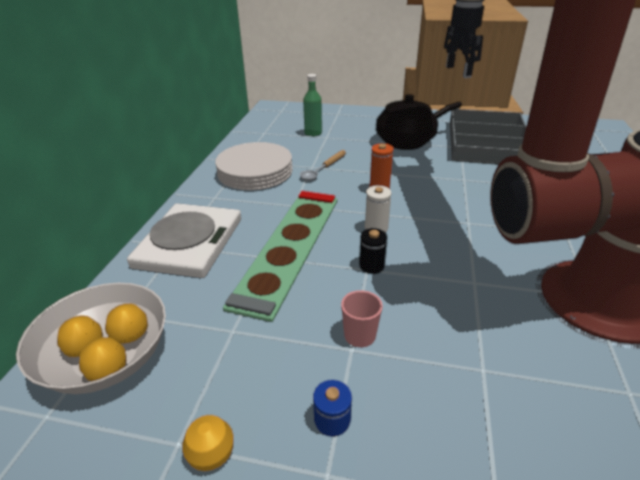

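View pics/top0.png

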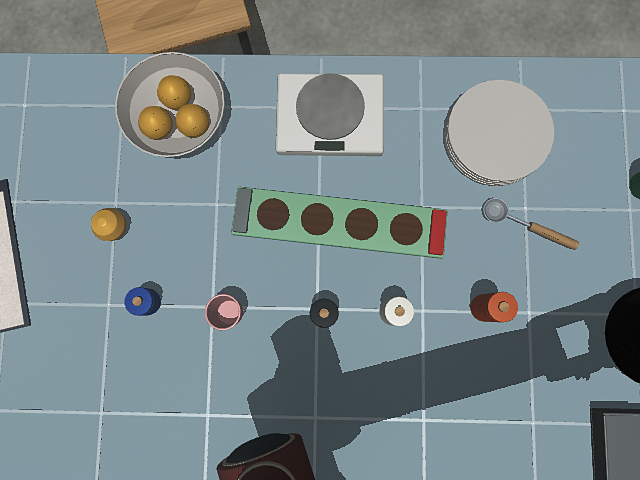

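```bash
cat > h.py <<'E'
import numpy as np,cv2
from plant import *
from scipy.spatial.transform import Rotation as R
def rot(q): q=np.asarray(q); return R.from_quat([q[1],q[2],q[3],q[0]]).as_matrix()
def cam(name,s=None):
    c=camera_info(name);K=np.array(c["intrinsics"])
    if name=="wrist":
        s=s or state();T=np.eye(4);T[:3,:3]=rot(s["tool_rot"]);T[:3,3]=s["tool_pos"]
        M=T@c["tool_from_camera"];return K,M[:3,:3],M[:3,3]
    return K,rot(c["rotation"]),np.array(c["xyz"])
def toplane(cm,uv,z):
    K,Rm,o=cm;d=Rm@np.linalg.solve(K,[uv[0],uv[1],1]);return o+d*(z-o[2])/d[2]
def proj(cm,p):
    K,Rm,o=cm;q=K@(Rm.T@(np.asarray(p)-o));return q[:2]/q[2]
def blobs(mask,amin=30):
    n,l,st,c=cv2.connectedComponentsWithStats(mask.astype(np.uint8))
    return [(c[i],st[i]) for i in range(1,n) if st[i][4]>=amin]
E
python3 - <<'E'
from h import *
im=cv2.imread("pics/top0.png");hsv=cv2.cvtColor(im,cv2.COLOR_BGR2HSV)
cm=cam("top");print(cm[1])
H,S,V=[hsv[...,i].astype(int) for i in range(3)]
def show(n,m,z,a=30):
    for c,s in blobs(m,a): print(n,c.round(1),s,toplane(cm,c,z).round(4))
win=np.zeros(H.shape,bool);win[185:265,225:455]=1
show("mark",(V<100)&(H<20)&(S>80)&win,.015,300)
show("red",((H<6)|(H>174))&(S>170)&(V>90)&win,.022,200)
for n,b,z in [("blue",(125,286,152,318),.066),("black",(306,296,342,330),.086),("white",(382,295,416,328),.106),("orange",(484,288,520,325),.126)]:
    w=np.zeros(H.shape,bool);w[b[1]:b[3],b[0]:b[2]]=1
    print(n);show(n+" knob",w&(H>8)&(H<22)&(S>60)&(S<190)&(V>110),z,20)
w=np.zeros(H.shape,bool);w[285:335,200:250]=1
show("cup",w&((H>165)|(H<8))&(S>60)&(V>60),.075,100)
print(hsv[307,503],hsv[311,398],hsv[313,324],hsv[301,138],hsv[300,495])
E
python3 - <<'E'
import cv2
im=cv2.imread("pics/top0.png")
cv2.imwrite("pics/z0.png",cv2.resize(im[280:335,110:530],None,fx=1.9*1,fy=1.9,interpolation=cv2.INTER_CUBIC))
E
```

```text
[[ 0.01802018 -0.99086449  0.13365191]
 [-0.99966545 -0.01537477  0.02079903]
 [-0.01855415 -0.133982   -0.99081006]]
mark [272.6 213.8] [257 199  32  31 782] [0.6287 0.0912 0.015 ]
mark [316.7 218.8] [301 203  32  32 791] [0.6198 0.0018 0.015 ]
mark [361.3 223.7] [346 208  32  32 788] [ 0.611 -0.088  0.015]
mark [405.9 228.7] [390 213  33  32 801] [ 0.6022 -0.1773  0.015 ]
red [437.3 231.9] [429 210  17  45 589] [ 0.5956 -0.2384  0.022 ]
blue
blue knob [136.5 300.9] [132 297   9   9  63] [0.4479 0.339  0.066 ]
black
black knob [323.7 312.8] [319 309  10   9  67] [ 0.4318 -0.0152  0.086 ]
white
white knob [399.4 311. ] [395 307  10   9  71] [ 0.4373 -0.151   0.106 ]
orange
orange knob [504.  306.5] [499 302  11  10  80] [ 0.4482 -0.331   0.126 ]
cup [224.9 309.7] [205 294  38  36 707] [0.4343 0.169  0.075 ]
[ 16 112 162] [ 17 105 178] [ 16 105 177] [ 17  99 154] [  8 171 182]
```

View pics/z0.png

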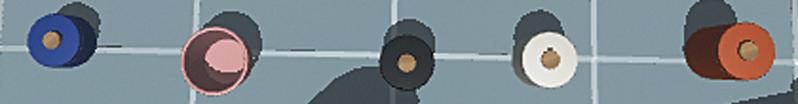

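```bash
python3 - <<'E'
from h import *
s=state();M=rot(s["tool_rot"]);print(M.round(4))
print(np.degrees(np.arctan2(M[1,0],M[0,0])),np.degrees(np.arctan2(-.0896*0+ .0088*-1,.0896)))
im=cv2.imread("pics/side0.png");hsv=cv2.cvtColor(im,cv2.COLOR_BGR2HSV);H,S,V=[hsv[...,i].astype(int) for i in range(3)]
cm=cam("side")
for n,p in [("blue",[0.4479,0.339,.066]),("black",[0.4318,-0.0152,.086]),("white",[0.4373,-0.151,.106]),("orange",[0.4482,-0.331,.126]),("m1",[.6287,.0912,.015]),("m4",[.6022,-.1773,.015])]:
    u=proj(cm,p).round(1)
    x,y=int(u[0]),int(u[1]);w=np.zeros(H.shape,bool);w[y-10:y+16,x-14:x+15]=1
    m=w&(H>8)&(H<22)&(S>60)&(S<185)&(V>110) if n[0]!="m" else w&(H<20)&(S>80)&(V<110)
    print(n,u,[b[0].round(1) for b in blobs(m,15)])
E
```

```text
[[ 4.464e-01 -6.000e-04  8.948e-01]
 [-8.948e-01  1.800e-03  4.464e-01]
 [-1.900e-03 -1.000e+00  3.000e-04]]
-63.48548096162702 -5.609274446445807
blue [332.9 390.1] [array([331.8, 393.1])]
black [373.8 231. ] [array([374.1, 232.6])]
white [378.5 187.5] [array([378.2, 188.1])]
orange [381.9 144.1] [array([381.9, 145.8])]
m1 [264.1 281.6] [array([263.8, 283.3])]
m4 [308.5 209.2] [array([316.2, 199.7]), array([308.2, 210.8])]
```

Call:
carry_out(
  rows=[
    [[0, 0, 0.96, 0.28, 0.38, 0, 85], [0, 0, 0.96, 0.28, 0.38, 0, 85], [0, 0, 0.96, 0.28, 0.38, 0, 85], [0, 0, 0.96, 0.28, 0.38, 0, 85], [0, 0, 0.96, 0.28, 0.38, 0, 85]],
  ],
)

```text
time: 0.6
tool_pos: [0.3353, -0.4824, 0.3032]
tool_rot: [0.656, -0.655, 0.266, -0.265]
contact_force: [0.1, 0.3, 0.1]
gripper_width: 0.995
```

Call:
carry_out(
  rows=[
    [[0, 0, 0.96, 0.28, 0.38, 0, 85], [0, 0, 0.96, 0.28, 0.38, 0, 85], [0, 0, 0.96, 0.28, 0.38, 0, 85], [0, 0, 0.96, 0.28, 0.38, 0, 85], [0, 0, 0.96, 0.28, 0.38, 0, 85]],
  ],
)

```text
time: 1.1
tool_pos: [0.3913, -0.4064, 0.3033]
tool_rot: [0.691, -0.69, 0.153, -0.152]
contact_force: [0.0, -1.1, 0.6]
gripper_width: 0.997
```

Call:
carry_out(
  rows=[
    [[0, 0, 0.96, 0.28, 0.38, 0, 85], [0, 0, 0.96, 0.28, 0.38, 0, 85], [0, 0, 0.96, 0.28, 0.38, 0, 85], [0, 0, 0.96, 0.28, 0.38, 0, 85], [0, 0, 0.96, 0.28, 0.38, 0, 85]],
  ],
)

```text
time: 1.6
tool_pos: [0.4473, -0.3304, 0.3033]
tool_rot: [0.706, -0.706, 0.036, -0.035]
contact_force: [-0.4, 0.1, -0.0]
gripper_width: 0.997
```

Call:
carry_out(
  rows=[
    [[0, 0, 0, 0.02, -0.01, -0.9, 85], [0, 0, 0, 0, 0, -0.9, 85], [0, 0, 0, 0, 0, -0.9, 85], [0, 0, 0, 0, 0, -0.8, 85], [0, 0, 0, 0, 0, -0.6, 85]],
  ],
)

```text
time: 2.1
tool_pos: [0.4468, -0.3305, 0.1368]
tool_rot: [0.707, -0.705, 0.037, -0.035]
contact_force: [0.4, -0.5, 0.5]
gripper_width: 0.998
```

Call:
carry_out(
  rows=[
    [[0, 0, 0, 0, 0, 0, 40], [0, 0, 0, 0, 0, 0, 40], [0, 0, 0, 0, 0, 0, 40], [0, 0, 0, 0, 0, 0, 40], [0, 0, 0, 0, 0, 0, 40]],
  ],
)

```text
time: 2.6
tool_pos: [0.4482, -0.332, 0.1411]
tool_rot: [-0.706, 0.707, -0.036, 0.037]
contact_force: [0.4, 0.5, -0.8]
gripper_width: 0.62
```

```bash
python3 - <<'E'
from h import *
cv2.imwrite("pics/s1.png",grab_frame("side"))
print(state()["gripper_width"])
E
```

```text
0.6143868560068595
```

View pics/s1.png

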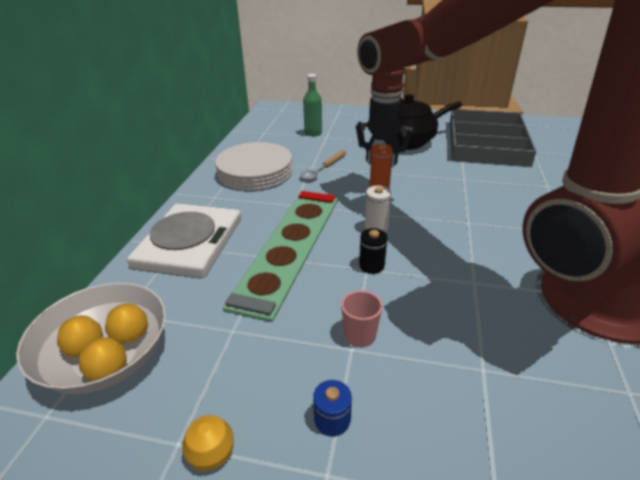

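Call:
carry_out(
  rows=[
    [[0, 0, 0, 0, 0, 0.1, 40], [0, 0, 0, 0, 0, 0.4, 40], [0, 0, 0, 0, 0, 0.5, 40]],
  ],
)

```text
time: 2.95
tool_pos: [0.4472, -0.3311, 0.1799]
tool_rot: [0.707, -0.706, 0.037, -0.036]
contact_force: [0.2, 0.1, -3.6]
gripper_width: 0.617
```

```bash
python3 - <<'E'
from h import *
cv2.imwrite("pics/s2.png",grab_frame("side")[80:320,200:520])
s=state();print(s["gripper_width"],s["tool_pos"],s["contact_force"])
E
```

```text
0.6199858521817139 [ 0.44909922 -0.3327434   0.18492104] [ 2.06760488 -1.1590976  -0.76587176]
```

View pics/s2.png

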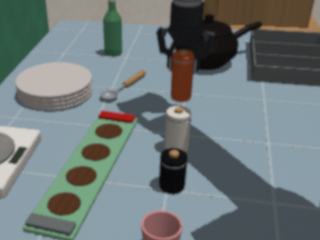

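Call:
carry_out(
  rows=[
    [[0, 0, 0, 0, 0, 0.3, 40], [0, 0, 0, 0.15, 0.15, 0.2, 40], [0, 0, 0, 0.3, 0.3, 0, 40], [0, 0, 0, 0.4, 0.4, 0, 40], [0, 0, 0, 0.4, 0.4, 0, 40]],
  ],
)

```text
time: 3.5
tool_pos: [0.4984, -0.2806, 0.1999]
tool_rot: [0.706, -0.706, 0.037, -0.036]
contact_force: [0.1, 0.4, -2.3]
gripper_width: 0.618
```

Call:
carry_out(
  rows=[
    [[0, 0, 0, 0.4, 0.4, 0, 40], [0, 0, 0, 0.4, 0.4, 0, 40], [0, 0, 0, 0.4, 0.4, 0, 40], [0, 0, 0, 0.4, 0.4, 0, 40], [0, 0, 0, 0.4, 0.4, 0, 40]],
  ],
)

```text
time: 4.0
tool_pos: [0.5785, -0.2002, 0.1996]
tool_rot: [0.706, -0.706, 0.036, -0.036]
contact_force: [1.0, -0.0, -3.1]
gripper_width: 0.616
```

Call:
carry_out(
  rows=[
    [[0, 0, 0, 0.3, 0.3, 0, 40], [0, 0, 0, 0.2, 0.2, 0, 40], [0, 0, 0, 0.11, 0.1, 0, 40], [0, 0, 0, 0, 0, 0, 40], [0, 0, 0, 0, 0, 0, 40]],
  ],
)

```text
time: 4.5
tool_pos: [0.6019, -0.178, 0.1998]
tool_rot: [-0.706, 0.706, -0.037, 0.036]
contact_force: [-0.0, -0.4, -3.8]
gripper_width: 0.619
```

```bash
cat > chk.py <<'E'
from h import *
import sys
# marks, jar expected: name, xy tcp commanded, z top of knob
t=grab_frame("top");a=grab_frame("side");k=sys.argv[1]
s=state();print(s["tool_pos"].round(4),s["gripper_width"],s["contact_force"].round(1))
cv2.imwrite(f"pics/t{k}.png",t);cv2.imwrite(f"pics/s{k}.png",a)
x=cv2.resize(t[170:350,100:540],None,fx=1.5,fy=1.5);y=cv2.resize(a[110:330,200:420],None,fx=1.5,fy=1.5)
c=np.zeros((600,660,3),np.uint8);c[:270]=x;c[270:,:330]=y
cv2.imwrite(f"pics/c{k}.png",c)
E
python3 chk.py 3
```

```text
[ 0.6018 -0.1782  0.1998] 0.6200752977140345 [ 0.   0.3 -2.7]
```

View pics/c3.png

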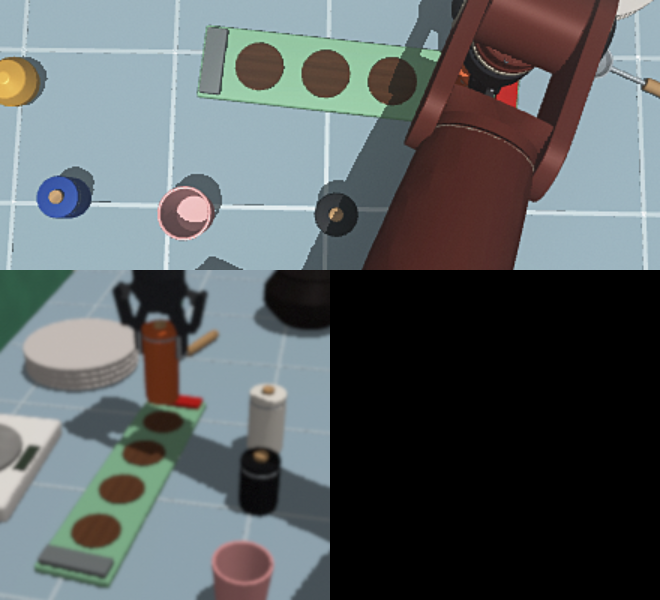

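```bash
python3 - <<'E'
from h import *
cm=cam("side")
im=cv2.imread("pics/s3.png");hsv=cv2.cvtColor(im,cv2.COLOR_BGR2HSV);H,S,V=[hsv[...,i].astype(int) for i in range(3)]
for z in (.06,.08,.1,.12,.14,.16,.179):
    u=proj(cm,[.602,-.178,z]);r=int(round(u[1]))
    row=[x for x in range(285,330) if (H[r,x]<14) and S[r,x]>130 and V[r,x]>60]
    print(z,u.round(1),row[0] if row else 0,row[-1] if row else 0, (row[0]+row[-1])/2 if row else 0)
E
```

```text
0.06 [308.  192.9] 299 318 308.5
0.08 [307.7 185.4] 298 317 307.5
0.1 [307.4 177.8] 297 317 307.0
0.12 [307.2 169.9] 297 317 307.0
0.14 [306.9 161.9] 295 316 305.5
0.16 [306.6 153.8] 296 315 305.5
0.179 [306.3 145.8] 295 314 304.5
```

Call:
carry_out(
  rows=[
    [[0, 0, 0, 0, 0.02, -0.3, 40], [0, 0, 0, 0, 0, -0.4, 40], [0, 0, 0, 0, 0, -0.2, 40], [0, 0, 0, 0, 0, -0.12, 40], [0, 0, 0, 0, 0, -0.08, 40]],
  ],
)

```text
time: 5.1
tool_pos: [0.6015, -0.1767, 0.1562]
tool_rot: [0.707, -0.706, 0.038, -0.035]
contact_force: [-9.4, 3.3, 13.6]
gripper_width: 0.615
```

Call:
carry_out(
  rows=[
    [[0, 0, 0, 0, 0, -0.03, 40], [0, 0, 0, 0, 0, 0, 40]],
  ],
)

```text
time: 5.3
tool_pos: [0.6024, -0.1769, 0.1561]
tool_rot: [-0.706, 0.706, -0.036, 0.036]
contact_force: [-3.6, 1.8, 4.1]
gripper_width: 0.619
```

Seated (contact force on the tool). Release and rise.

Call:
carry_out(
  rows=[
    [[0, 0, 0, 0, 0, 0, 60], [0, 0, 0, 0, 0, 0, 75], [0, 0, 0, 0, 0, 0, 85], [0, 0, 0, 0, 0, 0, 85], [0, 0, 0, 0, 0, 0.2, 85]],
  ],
)

```text
time: 5.8
tool_pos: [0.6015, -0.1765, 0.1616]
tool_rot: [0.706, -0.706, 0.037, -0.035]
contact_force: [-0.2, 0.1, -0.5]
gripper_width: 0.993
```

Call:
carry_out(
  rows=[
    [[0, 0, 0, 0, 0, 0.5, 85], [0, 0, 0, 0, 0, 0.9, 85], [0, 0, 0, 0, 0, 0.9, 85], [0, 0, 0, 0, 0, 0.5, 85]],
  ],
)

```text
time: 6.2
tool_pos: [0.6033, -0.1773, 0.2795]
tool_rot: [-0.705, 0.707, -0.034, 0.038]
contact_force: [1.0, -0.8, 0.5]
gripper_width: 0.996
```

```bash
python3 chk.py 4
```

```text
[ 0.604  -0.1775  0.2804] 0.9990600882207445 [ 0.3 -0.3  0.6]
```

View pics/c4.png

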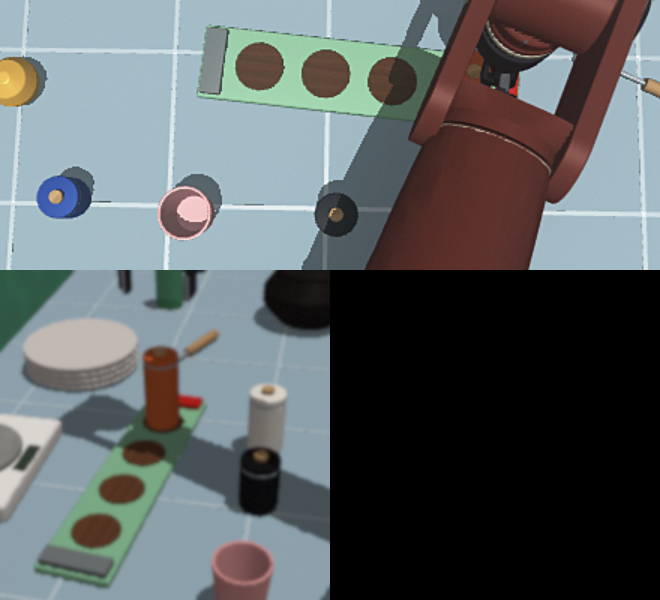

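Call:
carry_out(
  rows=[
    [[0, 0, 0, -0.5, 0.1, 0, 85], [0, 0, 0, -0.9, 0.1, 0, 85], [0, 0, 0, -0.9, 0.1, 0, 85], [0, 0, 0, -0.9, 0.1, 0, 85], [0, 0, 0, -0.92, 0.24, 0, 85]],
  ],
)

```text
time: 6.8
tool_pos: [0.4356, -0.151, 0.273]
tool_rot: [0.706, -0.706, 0.037, -0.036]
contact_force: [0.6, 0.7, 1.5]
gripper_width: 0.999
```

Call:
carry_out(
  rows=[
    [[0, 0, 0, 0, 0, -0.6, 85], [0, 0, 0, 0, 0, -0.9, 85], [0, 0, 0, 0, 0, -0.9, 85], [0, 0, 0, 0, 0, -0.87, 85], [0, 0, 0, 0, 0, -0.6, 85]],
  ],
)

```text
time: 7.3
tool_pos: [0.4353, -0.1502, 0.116]
tool_rot: [0.707, -0.705, 0.038, -0.035]
contact_force: [-0.1, 0.6, -0.5]
gripper_width: 0.997
```

Call:
carry_out(
  rows=[
    [[0, 0, 0, 0, 0, 0, 85], [0, 0, 0, 0, 0, 0, 40], [0, 0, 0, 0, 0, 0, 40], [0, 0, 0, 0, 0, 0, 40], [0, 0, 0, 0, 0, 0, 40]],
  ],
)

```text
time: 7.8
tool_pos: [0.4384, -0.1518, 0.1219]
tool_rot: [-0.706, 0.707, -0.035, 0.037]
contact_force: [-1.3, 1.2, 7.4]
gripper_width: 0.621
```

Call:
carry_out(
  rows=[
    [[0, 0, 0, 0, 0, 0.1, 40], [0, 0, 0, 0, 0, 0.4, 40], [0, 0, 0, 0, 0, 0.6, 40], [0, 0, 0, 0, 0, 0.4, 40]],
  ],
)

```text
time: 8.2
tool_pos: [0.4374, -0.1511, 0.1807]
tool_rot: [-0.706, 0.706, -0.036, 0.036]
contact_force: [1.3, 0.6, -3.8]
gripper_width: 0.62
```

```bash
python3 chk.py 5
```

```text
[ 0.4386 -0.1518  0.1823] 0.6139051846797466 [-0.  -0.2 -2.3]
```

View pics/c5.png

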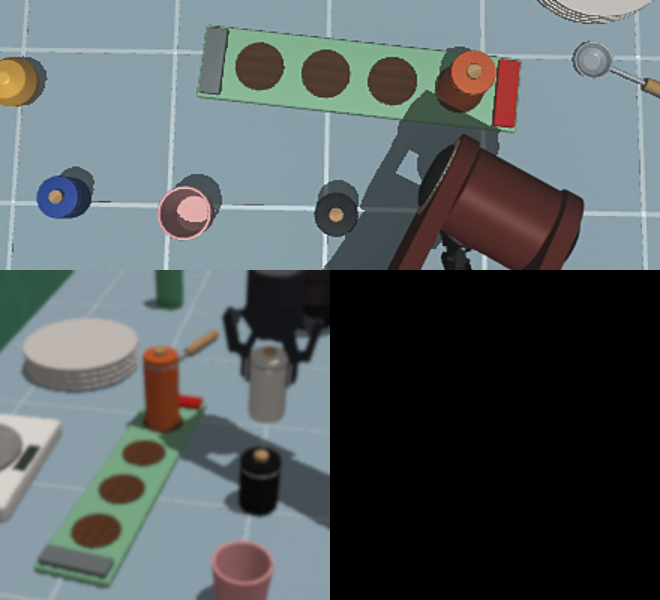

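```bash
python3 - <<'E'
from h import *
im=cv2.imread("pics/t5.png");hsv=cv2.cvtColor(im,cv2.COLOR_BGR2HSV);H,S,V=[hsv[...,i].astype(int) for i in range(3)]
cm=cam("top");u=proj(cm,[.6022,-.1773,.141]).astype(int);w=np.zeros(H.shape,bool);w[u[1]-15:u[1]+15,u[0]-15:u[0]+15]=1
for c,s in blobs(w&(H>8)&(H<22)&(S>60)&(S<150)&(V>110),20): print(c,s,toplane(cm,c,.141))
E
```

```text
[415.76923077 216.8974359 ] [411 213  10  10  78] [ 0.60275524 -0.17547375  0.141     ]
```

Call:
carry_out(
  rows=[
    [[0, 0, 0, 0.2, 0.07, 0, 40], [0, 0, 0, 0.4, 0.15, 0, 40], [0, 0, 0, 0.45, 0.16, 0, 40], [0, 0, 0, 0.45, 0.16, 0, 40], [0, 0, 0, 0.45, 0.16, 0, 40]],
  ],
)

```text
time: 8.8
tool_pos: [0.5155, -0.1223, 0.1775]
tool_rot: [0.707, -0.706, 0.037, -0.035]
contact_force: [-0.3, -0.4, -3.2]
gripper_width: 0.618
```

Call:
carry_out(
  rows=[
    [[0, 0, 0, 0.45, 0.16, 0, 40], [0, 0, 0, 0.45, 0.16, 0, 40], [0, 0, 0, 0.45, 0.16, 0, 40], [0, 0, 0, 0.45, 0.16, 0, 40], [0, 0, 0, 0.35, 0.13, 0, 40]],
  ],
)

```text
time: 9.3
tool_pos: [0.6018, -0.0914, 0.1772]
tool_rot: [0.707, -0.706, 0.037, -0.035]
contact_force: [0.3, -0.4, -3.7]
gripper_width: 0.615
```

Call:
carry_out(
  rows=[
    [[0, 0, 0, 0.24, 0.1, 0, 40], [0, 0, 0, 0, 0, -0.2, 40], [0, 0, 0, 0, 0, -0.4, 40], [0, 0, 0, 0, 0, -0.3, 40], [0, 0, 0, 0, 0, -0.12, 40]],
  ],
)

```text
time: 9.8
tool_pos: [0.6089, -0.0883, 0.1371]
tool_rot: [0.707, -0.706, 0.039, -0.034]
contact_force: [-10.1, 2.0, 15.3]
gripper_width: 0.622
```

Call:
carry_out(
  rows=[
    [[0, 0, 0, 0, 0, -0.08, 40], [0, 0, 0, 0, 0, -0.03, 40], [0, 0, 0, 0, 0, 0, 40]],
  ],
)

```text
time: 10.1
tool_pos: [0.6102, -0.0886, 0.137]
tool_rot: [0.706, -0.706, 0.038, -0.035]
contact_force: [-8.5, 2.4, 12.7]
gripper_width: 0.621
```

Call:
carry_out(
  rows=[
    [[0, 0, 0, 0, 0, 0, 60], [0, 0, 0, 0, 0, 0, 75], [0, 0, 0, 0, 0, 0, 85], [0, 0, 0, 0, 0, 0, 85], [0, 0, 0, 0, 0, 0.2, 85]],
  ],
)

```text
time: 10.6
tool_pos: [0.6101, -0.0883, 0.1414]
tool_rot: [0.706, -0.706, 0.037, -0.035]
contact_force: [-0.2, -1.0, 0.2]
gripper_width: 0.994
```

Call:
carry_out(
  rows=[
    [[0, 0, 0, 0, 0, 0.5, 85], [0, 0, 0, 0, 0, 0.9, 85], [0, 0, 0, 0, 0, 0.9, 85], [0, 0, 0, 0, 0, 0.5, 85]],
  ],
)

```text
time: 11.0
tool_pos: [0.6122, -0.0887, 0.2592]
tool_rot: [-0.706, 0.707, -0.034, 0.038]
contact_force: [0.9, 0.2, -0.4]
gripper_width: 0.994
```

Call:
carry_out(
  rows=[
    [[0, 0, 0, -0.6, 0.2, 0, 85], [0, 0, 0, -0.98, 0.4, 0, 85], [0, 0, 0, -1, 0.4, 0, 85], [0, 0, 0, -1, 0.4, 0, 85], [0, 0, 0, -0.9, 0.42, 0, 85]],
  ],
)

```text
time: 11.5
tool_pos: [0.4302, -0.0151, 0.255]
tool_rot: [-0.706, 0.706, -0.036, 0.037]
contact_force: [0.1, 0.0, 0.8]
gripper_width: 0.995
```

Call:
carry_out(
  rows=[
    [[0, 0, 0, 0, 0, -0.6, 85], [0, 0, 0, 0, 0, -0.9, 85], [0, 0, 0, 0, 0, -0.9, 85], [0, 0, 0, 0, 0, -0.87, 85], [0, 0, 0, 0, 0, -0.6, 85]],
  ],
)

```text
time: 12.0
tool_pos: [0.4308, -0.0154, 0.0981]
tool_rot: [0.706, -0.706, 0.037, -0.036]
contact_force: [-0.1, -0.5, 0.7]
gripper_width: 0.993
```

Call:
carry_out(
  rows=[
    [[0, 0, 0, 0, 0, 0, 85], [0, 0, 0, 0, 0, 0, 40], [0, 0, 0, 0, 0, 0, 40], [0, 0, 0, 0, 0, 0, 40], [0, 0, 0, 0, 0, 0, 40]],
  ],
)

```text
time: 12.5
tool_pos: [0.4334, -0.016, 0.1023]
tool_rot: [-0.706, 0.706, -0.035, 0.038]
contact_force: [-1.2, -0.1, 6.5]
gripper_width: 0.617
```

Call:
carry_out(
  rows=[
    [[0, 0, 0, 0, 0, 0.1, 40], [0, 0, 0, 0, 0, 0.4, 40], [0, 0, 0, 0, 0, 0.6, 40], [0, 0, 0, 0, 0, 0.4, 40]],
  ],
)

```text
time: 12.9
tool_pos: [0.4318, -0.0156, 0.161]
tool_rot: [-0.706, 0.706, -0.036, 0.037]
contact_force: [0.6, 1.1, -2.9]
gripper_width: 0.619
```

```bash
python3 chk.py 6;  python3 - <<'E'
from h import *
im=cv2.imread("pics/t6.png");hsv=cv2.cvtColor(im,cv2.COLOR_BGR2HSV);H,S,V=[hsv[...,i].astype(int) for i in range(3)]
cm=cam("top");u=proj(cm,[.611,-.088,.121]).astype(int);w=np.zeros(H.shape,bool);w[u[1]-15:u[1]+15,u[0]-15:u[0]+15]=1
for c,s in blobs(w&(H>8)&(H<22)&(S>60)&(S<150)&(V>110),20): print(c,s,toplane(cm,c,.121))
E
```

```text
[ 0.4332 -0.0159  0.1625] 0.6209055159631027 [ 0.3  0.2 -3.3]
[365.1884058  214.66666667] [361 210   9  10  69] [ 0.60931645 -0.08761839  0.121     ]
```

View pics/c6.png

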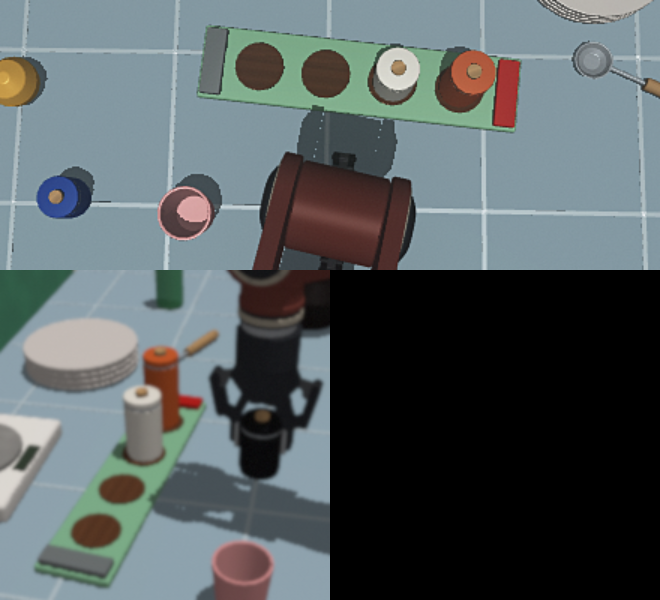

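Call:
carry_out(
  rows=[
    [[0, 0, 0, 0.2, 0.04, 0, 40], [0, 0, 0, 0.4, 0.04, 0, 40], [0, 0, 0, 0.5, 0.04, 0, 40], [0, 0, 0, 0.5, 0.04, 0, 40], [0, 0, 0, 0.5, 0.04, 0, 40]],
  ],
)

```text
time: 13.5
tool_pos: [0.516, -0.0073, 0.1576]
tool_rot: [0.706, -0.706, 0.037, -0.035]
contact_force: [-1.1, -0.6, -3.8]
gripper_width: 0.619
```

Call:
carry_out(
  rows=[
    [[0, 0, 0, 0.5, 0.04, 0, 40], [0, 0, 0, 0.5, 0.04, 0, 40], [0, 0, 0, 0.5, 0.04, 0, 40], [0, 0, 0, 0.5, 0.04, 0, 40], [0, 0, 0, 0.4, 0.04, 0, 40]],
  ],
)

```text
time: 14.0
tool_pos: [0.6122, 0.0007, 0.1571]
tool_rot: [0.706, -0.706, 0.037, -0.035]
contact_force: [-0.5, -0.6, -4.0]
gripper_width: 0.619
```

Call:
carry_out(
  rows=[
    [[0, 0, 0, 0.2, 0.03, 0, 40], [0, 0, 0, 0, 0, -0.2, 40], [0, 0, 0, 0, 0, -0.4, 40], [0, 0, 0, 0, 0, -0.3, 40], [0, 0, 0, 0, 0, -0.12, 40]],
  ],
)

```text
time: 14.5
tool_pos: [0.6177, 0.0018, 0.1175]
tool_rot: [0.706, -0.706, 0.039, -0.034]
contact_force: [-13.1, 0.8, 19.9]
gripper_width: 0.619
```

Call:
carry_out(
  rows=[
    [[0, 0, 0, 0, 0, -0.08, 40], [0, 0, 0, 0, 0, -0.03, 40], [0, 0, 0, 0, 0, 0, 40]],
  ],
)

```text
time: 14.8
tool_pos: [0.619, 0.0016, 0.1175]
tool_rot: [0.706, -0.706, 0.038, -0.035]
contact_force: [-11.8, 0.7, 17.1]
gripper_width: 0.616
```

Call:
carry_out(
  rows=[
    [[0, 0, 0, 0, 0, 0, 60], [0, 0, 0, 0, 0, 0, 75], [0, 0, 0, 0, 0, 0, 85], [0, 0, 0, 0, 0, 0, 85], [0, 0, 0, 0, 0, 0.2, 85]],
  ],
)

```text
time: 15.3
tool_pos: [0.6188, 0.0016, 0.1213]
tool_rot: [0.706, -0.706, 0.037, -0.035]
contact_force: [-0.2, 0.6, 0.1]
gripper_width: 0.995
```

Call:
carry_out(
  rows=[
    [[0, 0, 0, 0, 0, 0.5, 85], [0, 0, 0, 0, 0, 0.9, 85], [0, 0, 0, 0, 0, 0.9, 85], [0, 0, 0, 0, 0, 0.5, 85]],
  ],
)

```text
time: 15.7
tool_pos: [0.6211, 0.0015, 0.2392]
tool_rot: [-0.706, 0.706, -0.034, 0.038]
contact_force: [0.3, 0.5, 0.5]
gripper_width: 0.997
```

Call:
carry_out(
  rows=[
    [[0, 0, 0, -0.43, 0.6, 0, 85], [0, 0, 0, -0.43, 0.9, 0, 85], [0, 0, 0, -0.43, 0.9, 0, 85], [0, 0, 0, -0.43, 0.9, 0, 85], [0, 0, 0, -0.43, 0.9, 0, 85]],
  ],
)

```text
time: 16.2
tool_pos: [0.5331, 0.1708, 0.2354]
tool_rot: [0.706, -0.706, 0.036, -0.037]
contact_force: [0.6, -0.2, 1.2]
gripper_width: 0.999
```

Call:
carry_out(
  rows=[
    [[0, 0, 0, -0.43, 0.9, 0, 85], [0, 0, 0, -0.43, 0.9, 0, 85], [0, 0, 0, -0.43, 0.9, 0, 85], [0, 0, 0, -0.43, 0.9, 0, 85], [0, 0, 0, -0.43, 0.63, 0, 85]],
  ],
)

```text
time: 16.7
tool_pos: [0.4469, 0.3407, 0.2355]
tool_rot: [0.707, -0.706, 0.036, -0.036]
contact_force: [0.6, -0.2, -0.7]
gripper_width: 0.991
```

Call:
carry_out(
  rows=[
    [[0, 0, 0, 0, 0, -0.6, 85], [0, 0, 0, 0, 0, -0.9, 85], [0, 0, 0, 0, 0, -0.9, 85], [0, 0, 0, 0, 0, -0.87, 85], [0, 0, 0, 0, 0, -0.6, 85]],
  ],
)

```text
time: 17.2
tool_pos: [0.4468, 0.3383, 0.0777]
tool_rot: [-0.706, 0.707, -0.037, 0.035]
contact_force: [0.3, -0.1, -0.5]
gripper_width: 1.0
```

Call:
carry_out(
  rows=[
    [[0, 0, 0, 0, 0, 0, 85], [0, 0, 0, 0, 0, 0, 40], [0, 0, 0, 0, 0, 0, 40], [0, 0, 0, 0, 0, 0, 40], [0, 0, 0, 0, 0, 0, 40]],
  ],
)

```text
time: 17.7
tool_pos: [0.4495, 0.3397, 0.0827]
tool_rot: [0.707, -0.705, 0.035, -0.038]
contact_force: [-0.5, 0.5, 6.5]
gripper_width: 0.621
```

Call:
carry_out(
  rows=[
    [[0, 0, 0, 0, 0, 0.1, 40], [0, 0, 0, 0, 0, 0.4, 40], [0, 0, 0, 0, 0, 0.6, 40], [0, 0, 0, 0, 0, 0.8, 40], [0, 0, 0, 0, 0, 0.6, 40]],
  ],
)

```text
time: 18.2
tool_pos: [0.4479, 0.3388, 0.1824]
tool_rot: [0.706, -0.706, 0.036, -0.037]
contact_force: [0.2, 0.1, -2.5]
gripper_width: 0.619
```

```bash
python3 chk.py 7;  python3 - <<'E'
from h import *
im=cv2.imread("pics/t7.png");hsv=cv2.cvtColor(im,cv2.COLOR_BGR2HSV);H,S,V=[hsv[...,i].astype(int) for i in range(3)]
cm=cam("top");u=proj(cm,[.6198,.0018,.101]).astype(int);w=np.zeros(H.shape,bool);w[u[1]-12:u[1]+12,u[0]-12:u[0]+12]=1
for c,s in blobs(w&(H>8)&(H<22)&(S>60)&(S<150)&(V>110),20): print(c,s,toplane(cm,c,.101))
E
```

```text
[0.4498 0.34   0.1852] 0.6175312252959724 [ 1.5  0.5 -2.1]
[315.88059701 211.        ] [312 207   9   9  67] [0.61875197 0.00221587 0.101     ]
```

View pics/t7.png

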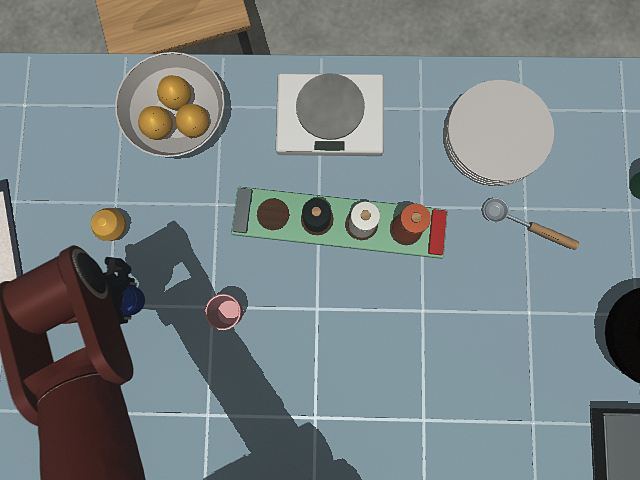

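View pics/s7.png

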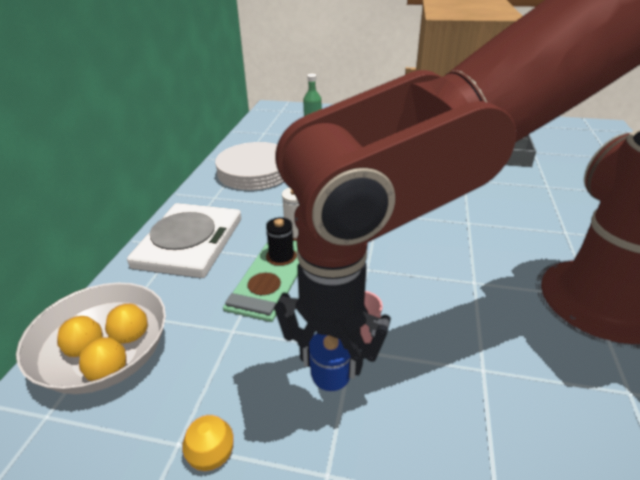

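Call:
carry_out(
  rows=[
    [[0, 0, 0, 0.15, -0.2, 0, 40], [0, 0, 0, 0.3, -0.4, 0, 40], [0, 0, 0, 0.4, -0.55, 0, 40], [0, 0, 0, 0.4, -0.55, 0, 40], [0, 0, 0, 0.4, -0.55, 0, 40]],
  ],
)

```text
time: 18.8
tool_pos: [0.5132, 0.2469, 0.177]
tool_rot: [-0.705, 0.707, -0.038, 0.035]
contact_force: [0.6, 1.0, -2.9]
gripper_width: 0.62
```

Call:
carry_out(
  rows=[
    [[0, 0, 0, 0.4, -0.55, 0, 40], [0, 0, 0, 0.4, -0.55, 0, 40], [0, 0, 0, 0.4, -0.55, 0, 40], [0, 0, 0, 0.4, -0.55, 0, 40], [0, 0, 0, 0.4, -0.55, 0, 40]],
  ],
)

```text
time: 19.3
tool_pos: [0.5931, 0.1369, 0.1768]
tool_rot: [-0.706, 0.707, -0.038, 0.035]
contact_force: [0.0, 1.2, -2.0]
gripper_width: 0.619
```

Call:
carry_out(
  rows=[
    [[0, 0, 0, 0.4, -0.55, 0, 40], [0, 0, 0, 0.3, -0.41, 0, 40], [0, 0, 0, 0.17, -0.23, 0, 40], [0, 0, 0, 0, 0, -0.3, 40], [0, 0, 0, 0, 0, -0.5, 40]],
  ],
)

```text
time: 19.8
tool_pos: [0.6292, 0.0915, 0.1481]
tool_rot: [0.706, -0.706, 0.036, -0.037]
contact_force: [0.2, 0.4, -1.5]
gripper_width: 0.617
```

Call:
carry_out(
  rows=[
    [[0, 0, 0, 0, 0, -0.5, 40], [0, 0, 0, 0, 0, -0.4, 40], [0, 0, 0, 0, 0, -0.2, 40], [0, 0, 0, 0, 0, -0.12, 40], [0, 0, 0, 0, 0, -0.08, 40]],
  ],
)

```text
time: 20.3
tool_pos: [0.6285, 0.0916, 0.0977]
tool_rot: [0.706, -0.706, 0.037, -0.035]
contact_force: [-12.1, -0.2, 20.4]
gripper_width: 0.621
```

Call:
carry_out(
  rows=[
    [[0, 0, 0, 0, 0, -0.03, 40], [0, 0, 0, 0, 0, 0, 40]],
  ],
)

```text
time: 20.5
tool_pos: [0.6295, 0.0916, 0.0977]
tool_rot: [0.706, -0.706, 0.036, -0.037]
contact_force: [-4.9, -0.6, 7.0]
gripper_width: 0.619
```

Seated. Release, rise, and retreat toward the robot so both cameras can see the row.

Call:
carry_out(
  rows=[
    [[0, 0, 0, 0, 0, 0, 60], [0, 0, 0, 0, 0, 0, 75], [0, 0, 0, 0, 0, 0, 85], [0, 0, 0, 0, 0, 0, 85], [0, 0, 0, 0, 0, 0.2, 85]],
  ],
)

```text
time: 21.0
tool_pos: [0.6277, 0.0911, 0.1015]
tool_rot: [-0.706, 0.706, -0.037, 0.035]
contact_force: [0.1, 0.3, -0.4]
gripper_width: 0.994
```

Call:
carry_out(
  rows=[
    [[0, 0, 0, 0, 0, 0.5, 85], [0, 0, 0, 0, 0, 0.9, 85], [0, 0, 0, 0, 0, 0.9, 85], [0, 0, 0, 0, 0, 0.9, 85], [0, 0, 0, 0, 0, 0.9, 85]],
  ],
)

```text
time: 21.5
tool_pos: [0.6285, 0.0912, 0.2688]
tool_rot: [0.706, -0.706, 0.036, -0.036]
contact_force: [0.3, 0.1, -1.0]
gripper_width: 0.995
```

Call:
carry_out(
  rows=[
    [[0, 0, 0, -0.4, 0.5, 0, 85], [0, 0, 0, -0.6, 0.9, 0, 85], [0, 0, 0, -0.6, 0.9, 0, 85], [0, 0, 0, -0.6, 0.9, 0, 85], [0, 0, 0, -0.6, 0.9, 0, 85]],
  ],
)

```text
time: 22.0
tool_pos: [0.5156, 0.2563, 0.2674]
tool_rot: [0.706, -0.706, 0.036, -0.037]
contact_force: [-0.3, -0.3, -0.3]
gripper_width: 0.995
```

Call:
carry_out(
  rows=[
    [[0, 0, 0, -0.6, 0.9, 0, 85], [0, 0, 0, -0.6, 0.9, 0, 85], [0, 0, 0, -0.6, 0.9, 0, 85], [0, 0, 0, -0.3, 0.5, 0, 85], [0, 0, 0, 0, 0, 0, 85]],
  ],
)

```text
time: 22.5
tool_pos: [0.4309, 0.3853, 0.2673]
tool_rot: [0.707, -0.706, 0.035, -0.035]
contact_force: [-0.2, -0.5, 0.8]
gripper_width: 0.995
```

```bash
python3 chk.py 8;  python3 - <<'E'
from h import *
im=cv2.imread("pics/t8.png");hsv=cv2.cvtColor(im,cv2.COLOR_BGR2HSV);H,S,V=[hsv[...,i].astype(int) for i in range(3)]
cm=cam("top")
for n,m,z in [("blue",[.6287,.0912],.081),("black",[.6198,.0018],.101),("white",[.611,-.088],.121),("orange",[.6022,-.1773],.141)]:
  u=proj(cm,m+[z]).astype(int);w=np.zeros(H.shape,bool);w[u[1]-12:u[1]+12,u[0]-12:u[0]+12]=1
  for c,s in blobs(w&(H>8)&(H<22)&(S>60)&(S<150)&(V>110),20):
    p=toplane(cm,c,z);print(n,c.round(1),p.round(4),"err mm",(np.hypot(*(p[:2]-m))*1000).round(1))
w=np.zeros(H.shape,bool);w[285:335,200:250]=1
for c,s in blobs(w&((H>165)|(H<8))&(S>60)&(V>60),100): print("cup",c,s)
E
```

```text
[0.4326 0.3832 0.2671] 0.9957494276421744 [-0.1 -0.5 -0.2]
blue [269.3 206.9] [0.6294 0.0912 0.081 ] err mm 0.7
black [315.9 211. ] [0.6188 0.0022 0.101 ] err mm 1.1
white [365.2 214.6] [ 0.6094 -0.0876  0.121 ] err mm 1.6
orange [415.9 216.8] [ 0.6029 -0.1757  0.141 ] err mm 1.8
cup [223.11041667 311.1375    ] [205 294  38  36 960]
```

View pics/c8.png

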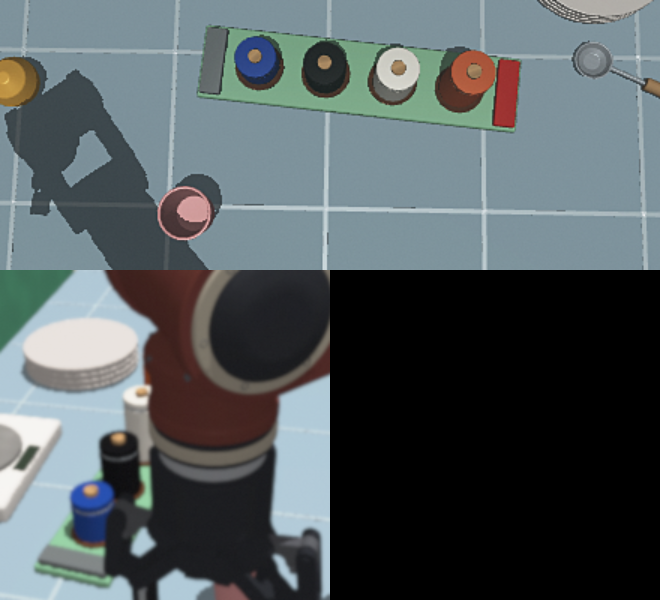

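All four stand on their marks within 2 mm. The cup's bounding box is unchanged at (205, 294, 38×36), and the gripper is open and clear.

```bash
python3 -c "
from plant import *
print(job_done(), state()['time'])"
```

```text
the job is handed in; nothing more can be done
the job is handed in; nothing more can be done
```

The four canisters stand on the ledge in order of height: orange at the red strip (mark_4), then white (mark_3), black (mark_2) and blue at the grey end (mark_1). I handed the job in at about 22.6 s; the hand-in gives no verdict.

- **Placing:** the last top-camera check put the knob centres 1.8 mm (orange), 1.6 mm (white), 1.1 mm (black) and 0.7 mm (blue) from their mark centres. The limit is 13 mm.
- **Upright:** all four look upright on their marks. I did not measure tilt after release; small knob offsets at the assumed standing height are the evidence. In the last side picture the arm hid the orange canister and part of the white one.
- **While carrying:** the orange canister looked tilted by about 0.05 rad in the side view.
- **Cup:** its outline box in the top image was the same at the end as at the start, so it was not moved.
- **Gripper:** it is open and well clear of everything. At each setting-down the measured force stayed below about 25 N.
- **Disagreement:** the measured tool position differed from the commanded one by up to about 5 mm at times, mostly in height. I took it for settling and sensor noise and went by the commanded values.

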